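# Ease the spring clip off the agitator spindle

### The job

Free the spring clip from the spindle of the sloping agitator drive: slide the forked wedge up the wheel face under the clip, with one prong on each side of the spindle, until the clip springs free over the spindle's shoulder, and do not take hold of the clip with the fingers before that. Then lay the wedge flat back on the black rubber mat, lift the freed clip off the spindle by its red tab and leave it in the blue dish. Leave everything else on the table as it stands.

Things in the scene. Friction and masses are not known exactly. Their poses are not given: they have to be found in the camera images.
- spindle: Steel spindle on the agitator drive's 150 mm greased aluminium wheel (fixed, slippery), on a blue housing 18 cm wide. Origin: on the axis at the wheel face (plane z = 0, radius 75 mm). z: along the spindle, out of the face, 30 deg from vertical, leaning to the robot's side; x: up the slope; y: level. The housing's base plate reaches 65 mm horizontally from the origin on the downhill side.
- shoulder (a point): Centre of the spindle's shoulder top, spindle z = 14.5 mm. Spindle from the face: collar radius 8 mm up to z 6 mm; neck radius 4.5 mm up to 9.5 mm, where the clip sits; cone widening to radius 6.3 mm at 13.5 mm; flat-topped shoulder at 14.5 mm; brass end, radius 4 mm, up to 31 mm.
- clip: Spring clip, 32 g: two sprung greased brass arms joined uphill by a bridge with a red upright tab. Origin: underside, centre of its opening; axes parallel to the spindle's at the start, x towards the tab. Flat jaws (y to +-8.6 mm), then wings out to y +-18 mm, underside at z 0 at x 8 mm rising to 7.6 mm at the open end x -18 mm. Seated, z 0 is 6 mm above the wheel face (2 mm downhill of centre).
- clip_tab (a point): Grip point on the clip's red tab (clip x 21, y 0, z 24 mm). Tab 10 mm wide in y, x 12 to 30 mm, z up to 28 mm: grip it across y. Lifted 8.5 mm along the spindle (4 to 8 N) the arms spread over the cone and snap shut above the shoulder; the clip then rests loose on the shoulder, a few mm off centre, tilted under 0.2 rad, and stays there when the wedge is drawn out.
- wedge: Forked wedge, 140 mm long, 42 mm wide, about 150 g, lying flat on the mat: orange handle with black ribs, steel prongs. Origin: on the flat underside below the handle's middle; x towards the tips, y across, z up. Handle x +-30 mm, y +-11 mm, top z 30 mm: grip across y at its middle, 23 mm above the underside. Pushed in, its underside slides on the wheel face or up to 2 mm above it.
- wedge_tip (a point): Midway between the prong tips, on the underside (wedge x 110 mm). Prongs x 30 to 110 mm, each 11 mm wide at |y| 10 to 21 mm; the slot ends at a cross bar at x 30 mm (19 mm high). Prong tops are level at z 19 mm from x 30 to 52 mm, then slope down to 2 mm at the tips. The clip snaps free with the tips 45 to 54 mm past the spindle axis; pushed beyond 62 mm the handle shoves the clip.
- wedge_mid (a point): the point on the wedge's underside halfway along it (wedge x = 40 mm, y = 0, z = 0)
- mat: The black rubber mat, fixed, 200 x 160 x 3 mm (x, y, z). Origin: centre of its underside, on the table.
- dish: The blue plastic dish, fixed, 150 x 150 x 22 mm outside, walls and floor 4 mm. Origin: centre of its underside, on the table.
- paint_can: bystander: closed white paint can with a green band, 86 mm wide, 100 mm high; origin under its centre
- jar: bystander: amber jar with yellow cap, 64 mm wide, 85 mm high; origin under its centre
- lid_a: bystander: can lid, 94 mm wide, 6 mm high, lying near the robot; origin under its centre
- lid_b: bystander: second can lid, 94 mm wide, 6 mm high; origin under its centre
- hammer: bystander: hammer lying on the table, about 0.3 m long
- brush: bystander: paint brush lying on the table, about 0.2 m long
- tape: bystander: roll of yellow tape, 90 mm wide, 22 mm high; origin under its centre

How it is judged:
On the way, in this order (a step that is already met when the one before it is completed fails the run):
1. the wedge's prong tips are between the clip and the wheel, one each side of the spindle, with the clip still in its neck (x of wedge_tip in the frame of spindle above 0 m and y of wedge_tip in the frame of spindle between -0.01 and 0.01 m and z of wedge_tip in the frame of spindle below 0.007 m and angle between the z axis of wedge and the z axis of spindle, either way round below 0.2 rad and z of clip in the frame of spindle below 0.009 m).
2. the clip is lifted over the shoulder by the wedge below it, still around the spindle (z of clip in the frame of spindle above 0.0138 m and x of clip in the frame of spindle between -0.01 and 0.01 m and y of clip in the frame of spindle between -0.006 and 0.006 m and x of wedge_tip in the frame of spindle above 0.015 m and contact force between wedge and clip above 0.02 N), for 0.1 s.
3. the wedge is back on the mat, with the clip waiting on the spindle (x of wedge_mid in the frame of mat between -0.07 and 0.07 m and y of wedge_mid in the frame of mat between -0.06 and 0.06 m and height (world z) of wedge_mid below 0.008 m and angle between wedge's own z axis and vertical below 0.1 rad and contact force between the fingers and wedge below 0.1 N and distance between clip and spindle below 0.025 m), for 0.2 s.
At the end, for the whole second after the job is handed in: The clip lies at rest in the dish (its origin within 70 mm of the dish's centre along each side and below 30 mm); the wedge lies flat (within 0.1 rad) and at rest on the mat, its middle within 70 mm of the mat's centre lengthwise and 60 mm crosswise (x of clip in the frame of dish between -0.07 and 0.07 m and y of clip in the frame of dish between -0.07 and 0.07 m and z of clip in the frame of dish below 0.03 m and linear speed of each of clip, wedge below 0.02 m/s and x of wedge_mid in the frame of mat between -0.07 and 0.07 m and y of wedge_mid in the frame of mat between -0.06 and 0.06 m and height (world z) of wedge_mid below 0.008 m and angle between wedge's own z axis and vertical below 0.1 rad); the robot touches nothing.
It fails at once if the fingers take hold of the clip while it is still in its neck (contact force between the fingers and clip above 1 N and z of clip in the frame of spindle below 0.012 m and distance between clip and spindle below 0.02 m).
It fails at once if another thing on the table is shoved more than 30 mm (distance of any of paint_can, jar, lid_a, lid_b, hammer, brush, tape from where it was at the start of the episode above 0.03 m).
It also fails if it takes over 70 s, if anything falls off the work surface, if the arm or the gripper's body presses on something with over 40 N, if the wrist force passes 120 N, or if a joint passes its speed limit or range.

### The arm

A 6-joint arm with a two-finger parallel gripper is mounted at the origin on the work surface. World frame = base frame: x ahead of the robot, y to its left, z up, the work surface at z = 0. Lengths are in m, angles in rad, forces in N, time in s.
With the tool pointing down it reaches from about 0.375 to 0.9 m from the base axis. Payload 3.1 kg.
Tool frame: the origin (TCP) lies at the very end of the fingers, on their centre line; the grasp point (between the pads) lies 19 mm behind it (grip_depth is the distance from the TCP to the grasp point, in m); z points along the fingers, y is the line along which they close (so a half turn about z gives the same grasp; the last joint's range is limited). The gripper opens to 85 mm and grips with 20 to 120 N. Pads are 22 mm wide; open, the fingers measure 114 mm over their backs; the gripper's body (76 mm by 85 mm) begins 54 mm behind the grasp point. The pads swing forward as they close: fully open they stand 13 mm farther back than shut.
Start: joints at [-1.296, 0.527, 1.433, -0, 1.181, -0.178], TCP at [0.273, -0.562, 0.231] pointing down, gripper open.
Joint ranges: [-3.08, 3.08], [-0.75, 2.2], [0.22, 2.44], [-1.43, 4.57], [0, 2.65], [-2.85, 2.85]. Speed limits (rad/s): [2.79, 2.79, 3.14, 3.14, 3.14, 3.14].

### API

Orientations are given as a unit quaternion [x, y, z, w].
In Python, from station import * gives the robot as it stands.
- The arm moves only by the tool apply_moves, never from a script. Its argument "plan" is a list of rows, each a list of 7 numbers: the shift along the tool's x, y, z in m, then the turn, a rotation vector about the tool's x, y, z in rad, then the gripper command: -1 is fully open, 1 is shut, values between are in proportion. In form: [[dx, dy, dz, wx, wy, wz, jaw], ...]. A call has 1 to 8 rows; each row shifts and turns the commanded pose from where the row before left it, along the tool's axes as they then stand; what a row does not reach is not made up. A row lasts 1/8 s, in which the tool goes at most 62.5 mm and 10.7 degrees, less where a joint would pass 70% of its speed; a pose out of reach is approached as far as the arm can. A call is refused whole if a number of a shift passes 0.0625 or a number of a turn 0.188, either way. A call with a gripper value outside its range is refused whole. The fingers move at their own pace and stop on an object; "force" is the grip in N (left out, the last holds). Time passes only in rows, so rows that do not move let the fingers close. It gives the time, the measured TCP pose, the force, the opening and the grip force at its end, in the units of the state.
- sense(): the state, without advancing time (a new reading comes with each control period).
- snapshot(name): name is "scene" or "side" or "wrist"; returns the picture (384x512x3 uint8, red, green, blue); there is no depth.
- calibration(name): a dict with "camera_matrix" (3x3 intrinsics, pixels), "R" (3x3) and "t" (3): a world point X has camera coordinates R X + t; the wrist camera has in their place "mount" (4x4, takes a point from camera to tool coordinates, whose origin is the TCP and whose axes are the flange's). Camera axes: x right, y down, z forward; pixel columns grow to the right and rows downward; lengths in m; the calibration is good to about 2 mm. A picture is of the moment at which its call begins: read the wrist's pose just before it. calibration takes no time and is no camera call.
- sign_off(): hands the job in; it is judged then, once.
The state is a dict: "t": time; "q": joint angles; "qd": joint speeds; "tau": joint torques, N m; "tcp_pos": TCP position; "tool_rot": TCP orientation; "force": force on the tool from outside, world axes, zero at the start; "ft_torque": the same for the moment, N m; "finger_gap": opening from 0.0 (shut) to 1.0 (fully open); "gripper_force": force on a finger pad.
Only numpy, scipy, OpenCV 4.12 (cv2) and the standard library are available. Lean on these libraries where they do the work, as an engineer would, in place of code of your own. Each camera call takes 0.05 s, during which the arm holds its last target. There are 200 camera calls.

## Working session

There is one attempt and no reset: what is moved stays moved. The work goes in short steps, Python scripts to look and compute and a tool call to move; the robot and the scene stay as the last step left them, time stands still between calls to the robot, and variables do not carry over. Pictures are saved under pics/ and viewed, at most 10 in all, crops included, and the job is handed in when it is done.

Besides the shell and the picture viewer there is one more tool, called after "Emit:" as a command line: name --pt "numbers of a row" for each row, then --argument value for the rest. apply_moves: Moves the arm, as the interface text tells. Its arguments: {"type":"object","properties":{"plan":{"type":"array"},"force":{"type":"number"}},"required":["plan"]}

```bash
mkdir -p pics; ls; python3 - <<'E'
from station import *
import cv2,numpy as np
for n in("scene","side"):
    im=snapshot(n); cv2.imwrite(f"pics/{n}0.png",cv2.resize(im[:,:,::-1],(800,600),interpolation=cv2.INTER_CUBIC))
    c=calibration(n); print(n,c["camera_matrix"].round(1).tolist(),(-c["R"].T@c["t"]).round(3),c["R"].round(3).tolist())
print(calibration("wrist")); print(sense())
E
```

```text
pics
scene [[420.3, 0.0, 255.2], [0.0, 420.3, 199.0], [0.0, 0.0, 1.0]] [1.367 0.262 1.234] [[-0.277, 0.961, 0.002], [0.755, 0.219, -0.618], [-0.595, -0.17, -0.786]]
side [[366.6, 0.0, 253.4], [0.0, 366.6, 188.7], [0.0, 0.0, 1.0]] [-0.182  0.657  1.117] [[-0.674, -0.738, -0.013], [-0.52, 0.487, -0.702], [0.524, -0.467, -0.712]]
{'camera_matrix': array([[309.084609  ,   0.        , 257.51441062],
       [  0.        , 309.084609  , 190.14918602],
       [  0.        ,   0.        ,   1.        ]]), 'mount': array([[ 4.82002658e-04, -9.60986736e-01, -2.76594038e-01,
         6.97325502e-02],
       [ 9.99999865e-01,  4.09245694e-04,  3.20769421e-04,
         6.09972365e-05],
       [-1.95060240e-04, -2.76594155e-01,  9.60986803e-01,
        -1.42953971e-01],
       [ 0.00000000e+00,  0.00000000e+00,  0.00000000e+00,
         1.00000000e+00]])}
{'t': 0.1, 'q': array([-1.29652045e+00,  5.28360044e-01,  1.43378673e+00,  1.05933715e-05,
        1.18139743e+00, -1.78467741e-01]), 'qd': array([-0.00098693, -0.00183655, -0.00409322,  0.00017735,  0.0014343 ,
       -0.00050736]), 'tau': array([-4.63773267e-05, -4.43304527e+01, -1.78586054e+01, -1.81982427e-04,
        3.87387903e-03, -6.91992128e-06]), 'tcp_pos': array([ 0.27326554, -0.561375  ,  0.23043556]), 'tool_rot': array([ 9.74487119e-01,  2.24441314e-01, -4.18330511e-05, -9.74888310e-04]), 'force': array([ 0.68219931, -0.83492402, -0.75397311]), 'ft_torque': array([-0.00224109, -0.01215621, -0.00391059]), 'gripper_force': 0.0, 'finger_gap': 1.000262098715879}
```

View pics/scene0.png

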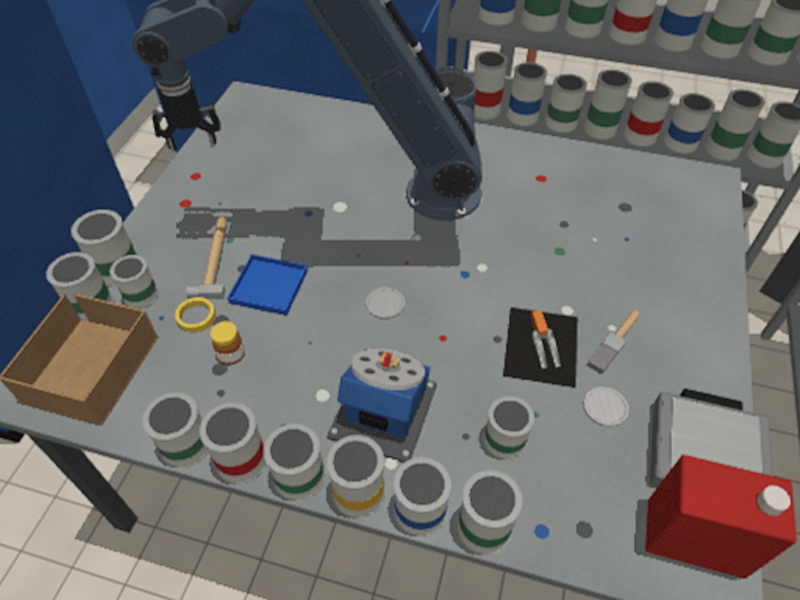

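View pics/side0.png

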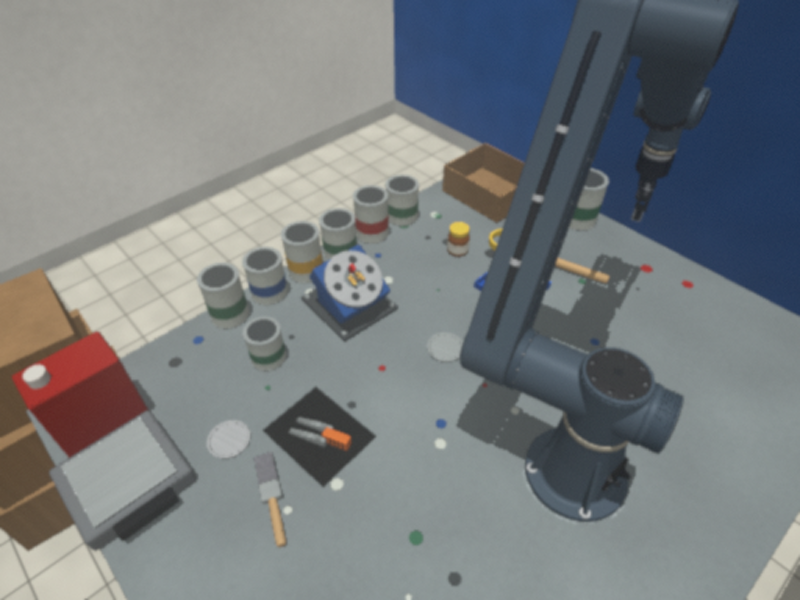

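The scene view shows the wedge handle at (541,322), its tips near (540,367) and (557,366), the spindle at (388,358), and the dish corners at (263,257), (307,267), (284,312) and (229,300). In the side view the handle is at (337,438) and the spindle at (355,272).

```bash
cat > h.py <<'E'
from station import *
import cv2,numpy as np
from scipy.spatial.transform import Rotation as Ro
def cam(n,s=None):
    c=calibration(n);K=c["camera_matrix"]
    if n!="wrist": return K,c["R"],c["t"]
    T=np.eye(4);T[:3,:3]=Ro.from_quat(s["tool_rot"]).as_matrix();T[:3,3]=s["tcp_pos"]
    M=np.linalg.inv(T@c["mount"]);return K,M[:3,:3],M[:3,3]
def onz(c,px,z):
    K,R,t=c;d=R.T@np.linalg.solve(K,[px[0],px[1],1]);o=-R.T@t;return o+d*(z-o[2])/d[2]
def tri(c1,p1,c2,p2):
    P=[c[0]@np.c_[c[1],c[2]] for c in(c1,c2)]
    X=cv2.triangulatePoints(P[0],P[1],np.array(p1,float),np.array(p2,float)).ravel();return X[:3]/X[3]
def proj(c,X):
    p=c[0]@(c[1]@X+c[2]);return p[:2]/p[2]
E
python3 - <<'E'
from h import *
a,b=cam("scene"),cam("side");k=1.5625
p=lambda *v:np.array(v)/k
print("dish",[onz(a,p(*v),.022).round(3) for v in((263,257),(307,267),(284,312),(229,300))])
print("mat",[onz(a,p(*v),.003).round(3) for v in((512,309),(578,318),(575,385),(504,375))])
print("mats",[onz(b,p(*v),.003).round(3) for v in((316,388),(376,436),(324,485),(264,431))])
print("handle",onz(a,p(541,322),.033),onz(b,p(337,438),.033))
print("tips",onz(a,p(543,367),.004),onz(a,p(557,366),.004),onz(b,p(299,421),.004),onz(b,p(292,434),.004))
print("wheel",tri(a,p(388,368),b,p(353,278)),"tab",tri(a,p(387,357),b,p(352,267)))
print("lids",onz(a,p(385,303),.005),onz(a,p(606,406),.005),"can",onz(a,p(509,412),.1))
E
```

```text
dish [array([ 0.379, -0.374,  0.022]), array([ 0.38 , -0.256,  0.022]), array([ 0.528, -0.257,  0.022]), array([ 0.531, -0.396,  0.022])]
mat [array([0.355, 0.255, 0.003]), array([0.338, 0.41 , 0.003]), array([0.527, 0.424, 0.003]), array([0.545, 0.27 , 0.003])]
mats [array([0.539, 0.272, 0.003]), array([0.347, 0.252, 0.003]), array([0.333, 0.406, 0.003]), array([0.525, 0.426, 0.003])]
handle [0.39872456 0.32562865 0.033     ] [0.38541905 0.32725698 0.033     ]
tips [0.50009497 0.35013689 0.004     ] [0.48872873 0.37983558 0.004     ] [0.49265804 0.35439691 0.004     ] [0.476073   0.38518733 0.004     ]
wheel [0.67085661 0.04120601 0.11928388] tab [0.67067399 0.04019218 0.15722091]
lids [ 0.42319976 -0.04170755  0.005     ] [0.56266202 0.4940889  0.005     ] can [0.69131728 0.29460601 0.1       ]
```

Emit:
apply_moves --pt "0.044 -0.0427 0 0 0 0 -1" --pt "0.044 -0.0427 0 0 0 0 -1" --pt "0.044 -0.0427 0 0 0 0 -1" --pt "0.044 -0.0427 0 0 0 0 -1" --pt "0.044 -0.0427 0 0 0 0 -1" --pt "0.044 -0.0427 0 0 0 0 -1" --pt "0.044 -0.0427 0 0 0 0 -1" --pt "0.044 -0.0427 0 0 0 0 -1"

```text
t: 1.1
tcp_pos: [0.4409, -0.0989, 0.2313]
tool_rot: [0.975, 0.224, 0.0, 0.0]
force: [0.4, -0.9, -0.7]
finger_gap: 1.001
gripper_force: 0.0
```

Emit:
apply_moves --pt "0.0213 -0.0495 0.006 0 0 0 -1" --pt "0.0213 -0.0495 0.006 0 0 0 -1" --pt "0.0213 -0.0495 0.006 0 0 0 -1" --pt "0.0213 -0.0495 0.006 0 0 0 -1" --pt "0.0213 -0.0495 0.006 0 0 0 -1" --pt "0.0213 -0.0495 0.006 0 0 0 -1" --pt "0.0213 -0.0495 0.006 0 0 0 -1" --pt "0.0213 -0.0495 0.006 0 0 0 -1"

```text
t: 2.1
tcp_pos: [0.42, 0.3316, 0.1829]
tool_rot: [0.974, 0.225, -0.0, 0.0]
force: [1.1, -0.9, -0.3]
finger_gap: 0.999
gripper_force: 0.0
```

```bash
python3 - <<'E'
from h import *
s=sense();im=snapshot("wrist");np.savez("w1.npz",**{k:s[k] for k in("tcp_pos","tool_rot")})
cv2.imwrite("pics/w1.png",cv2.resize(im[:,:,::-1],(800,600),interpolation=cv2.INTER_CUBIC))
E
```

```text
(no output)
```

View pics/w1.png

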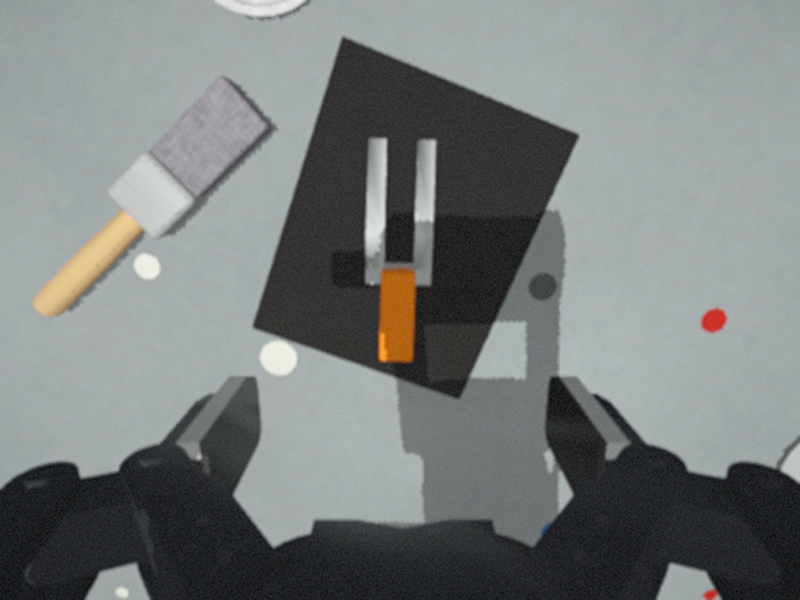

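The wrist view shows the wedge. The handle top runs from (400,269) to (397,361) and the prong tips are at about (378,138) and (427,140). The mat corners are (343,38), (578,134), (459,398) and (254,327).

```bash
python3 - <<'E'
from h import *
s=np.load("w1.npz");c=cam("wrist",s);k=1.5625
f=lambda x,y,z:onz(c,(x/k,y/k),z)
m=[f(*v,.003) for v in((343,38),(578,134),(459,398),(254,327))]
print("mat",np.round(m,3).tolist(),np.mean(m,0)); d=(m[0]+m[1]-m[2]-m[3]);print("matyaw",np.arctan2(d[1],d[0]))
t1,t2=f(378,138,.005),f(427,140,.005);tip=(t1+t2)/2
h1,h2=f(400,269,.033),f(397,361,.033)
print("tips",t1,t2,"h",h1,h2,(h1+h2)/2,np.linalg.norm(h1-h2),np.linalg.norm(t1-t2))
hm=(h1+h2)/2;d=tip-hm;print("yaw",np.arctan2(d[1],d[0]),np.arctan2(*(h1-h2)[1::-1]),"len",np.linalg.norm(d[:2]))
R=Ro.from_quat(s["tool_rot"]).as_matrix();print("toolyaw",np.arctan2(R[1,0],R[0,0]))
print("shift tool", R.T@(tip-d/np.linalg.norm(d[:2])*.110-s["tcp_pos"]))
E
```

```text
mat [[0.53, 0.425, 0.003], [0.545, 0.268, 0.003], [0.348, 0.249, 0.003], [0.333, 0.406, 0.003]] [0.43886241 0.33708889 0.003     ]
matyaw 0.09466523491897623
tips [0.48697364 0.3811144  0.005     ] [0.49945634 0.352766   0.005     ] h [0.42266963 0.33430038 0.033     ] [0.36624913 0.30907989 0.033     ] [0.39445938 0.32169014 0.033     ] 0.06180085274089132 0.0309749799227561
yaw 0.42965412687066534 0.42036401651149297 len 0.1086289016288498
toolyaw 0.4530849610091724
shift tool [-0.02865017 -0.00236385  0.14951306]
```

Emit:
apply_moves --pt "-0.028 -0.0024 0.04 0 0 0.026 -1" --pt "0 0 0.05 0 0 0 -1" --pt "0 0 0.05 0 0 0 -1" --pt "0 0 0.0355 0 0 0 -1" --pt "0 0 0 0 0 0 -1" --pt "0 0 0 0 0 0 1" --pt "0 0 0 0 0 0 1" --pt "0 0 0 0 0 0 1" --force 60

```text
t: 3.15
tcp_pos: [0.3951, 0.3202, 0.0092]
tool_rot: [0.977, 0.212, 0.001, -0.0]
force: [0.5, -0.1, -0.4]
finger_gap: 0.377
gripper_force: 0.0
```

Emit:
apply_moves --pt "0 0 0 0 0 0 1" --pt "0 0 0 0 0 0 1" --pt "0 0 0 0 0 0 1" --pt "0 0 0 0 0 0 1"

```text
t: 3.65
tcp_pos: [0.395, 0.3202, 0.0092]
tool_rot: [0.977, 0.212, 0.001, -0.0]
force: [-1.3, 0.4, 5.7]
finger_gap: 0.244
gripper_force: 60.4
```

```bash
cat >> h.py <<'E'
def spR(yaw,tilt=np.pi/6):  # spindle frame axes as columns (x up slope, z out of face)
    return (Ro.from_euler("z",yaw)*Ro.from_euler("y",-tilt)).as_matrix()
FLIP=np.diag([1.,-1,-1])
def rows(p1,R1,n,p0=None,R0=None,jaw=1,pr=True):
    s=sense();p0=s["tcp_pos"] if p0 is None else p0
    R0=Ro.from_quat(s["tool_rot"]).as_matrix() if R0 is None else R0
    w=Ro.from_matrix(R0.T@R1).as_rotvec()
    for i in range(n):
        Ri=R0@Ro.from_rotvec(w*i/n).as_matrix()
        print(np.r_[Ri.T@((p1-p0)/n),w/n,jaw].round(4).tolist())
E
python3 - <<'E'
from h import *
a,b=cam("scene"),cam("side");k=1.5625
pts=[onz(a,(x/k,y/k),.006) for x,y in((433,380),(406,457),(330,446))];print(np.round(pts,3))
d=pts[1]-pts[0];yaw=np.arctan2(d[1],d[0]);e=pts[1]-pts[2];yaw2=np.arctan2(-e[0],e[1]);print(yaw,yaw2)
ps=[onz(b,(x/k,y/k),.006) for x,y in((303,293),(346,335),(396,306))];print(np.round(ps,3))
E
```

```text
[[ 0.603  0.123  0.006]
 [ 0.796  0.115  0.006]
 [ 0.815 -0.041  0.006]]
-0.03883170305179133 0.12562287270137937
[[ 0.816  0.109  0.006]
 [ 0.617  0.118  0.006]
 [ 0.605 -0.044  0.006]]
```

Emit:
apply_moves --pt "0 0 -0.02 0 0 0 1" --pt "0 0 -0.05 0 0 0 1" --pt "0 0 -0.06 0 0 0 1" --pt "0 0 -0.04 0 0 0 1"

```text
t: 4.15
tcp_pos: [0.3946, 0.3199, 0.1807]
tool_rot: [0.977, 0.212, 0.001, -0.0]
force: [-0.3, -0.4, -1.6]
finger_gap: 0.247
gripper_force: 59.3
```

```bash
python3 - <<'E'
from h import *
S=spR(-.05);o=np.array([.672,.04,.12])
rows(o+S@[-.1,.08,.1],S@FLIP,6)
E
```

```text
[0.0086, 0.0393, 0.004, -0.0209, 0.0851, 0.0776, 1.0]
[0.0113, 0.0384, 0.0057, -0.0209, 0.0851, 0.0776, 1.0]
[0.0136, 0.0373, 0.0076, -0.0209, 0.0851, 0.0776, 1.0]
[0.0158, 0.036, 0.0096, -0.0209, 0.0851, 0.0776, 1.0]
[0.0176, 0.0345, 0.0117, -0.0209, 0.0851, 0.0776, 1.0]
[0.0191, 0.0328, 0.014, -0.0209, 0.0851, 0.0776, 1.0]
```

Emit:
apply_moves --pt "0.0086 0.0393 0.004 -0.0209 0.0851 0.0776 1.0" --pt "0.0113 0.0384 0.0057 -0.0209 0.0851 0.0776 1.0" --pt "0.0136 0.0373 0.0076 -0.0209 0.0851 0.0776 1.0" --pt "0.0158 0.036 0.0096 -0.0209 0.0851 0.0776 1.0" --pt "0.0176 0.0345 0.0117 -0.0209 0.0851 0.0776 1.0" --pt "0.0191 0.0328 0.014 -0.0209 0.0851 0.0776 1.0" --pt "0 0 0 0 0 0 1"

```text
t: 5.03
tcp_pos: [0.5352, 0.1287, 0.1536]
tool_rot: [0.968, -0.019, 0.25, 0.01]
force: [0.2, 0.2, -0.9]
finger_gap: 0.241
gripper_force: 59.3
```

```bash
python3 - <<'E'
from h import *
s=sense();im=snapshot("wrist");np.savez("w2.npz",**{k:s[k] for k in("tcp_pos","tool_rot")})
cv2.imwrite("pics/w2raw.png",im[:,:,::-1])
cv2.imwrite("pics/w2.png",cv2.resize(im[:,:,::-1],(800,600),interpolation=cv2.INTER_CUBIC))
E
```

```text
(no output)
```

View pics/w2.png

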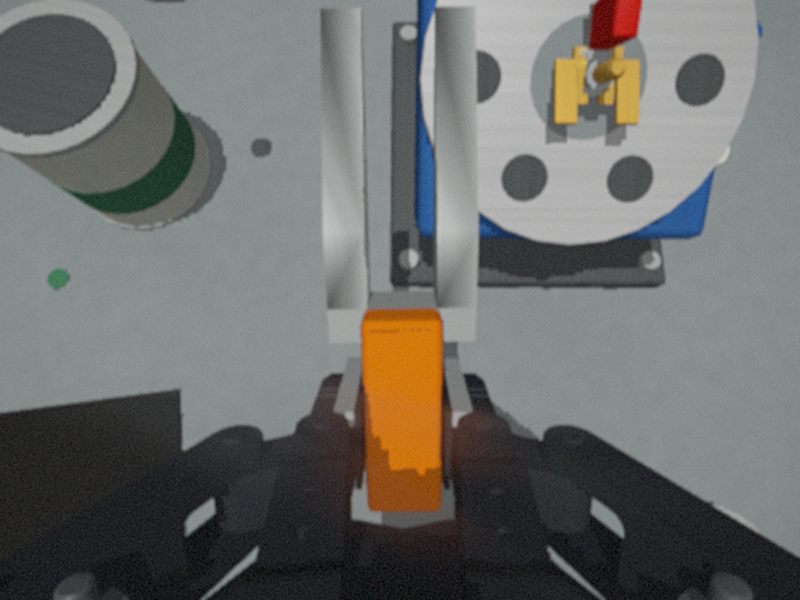

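The wheel sits upper right. The clip wing ends are at (555–578,123) and (614–638,124), the shoulder near (593,76), the brass end at (612,68) and the wheel's lower rim at (572,243). The prong tips are near (342,9) and (456,8). I'll enlarge this part.

```bash
python3 - <<'E'
import cv2
im=cv2.imread("pics/w2raw.png");cv2.imwrite("pics/w2c.png",cv2.resize(im[0:165,262:492],None,fx=3.4,fy=3.4,interpolation=cv2.INTER_CUBIC))
E
```

```text
(no output)
```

View pics/w2c.png

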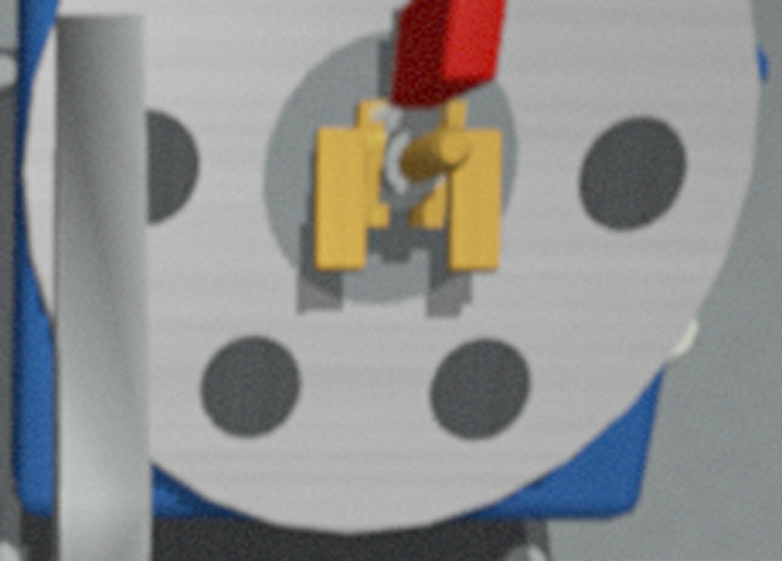

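The crop shows the rim through (23,165), (150,462), (355,532), (610,425) and (757,100). The brass end is at (452,150) and the wing outer corners are at (316,268) and (500,270).

```bash
cat > fit.py <<'E'
from h import *
from scipy.optimize import least_squares
s=np.load("w2.npz");c=cam("wrist",s)
u=lambda P:np.array(P)/3.4+[262,0]
rim=u([(23,165),(35,270),(150,462),(200,500),(270,525),(355,532),(430,522),(520,490),(610,425),(695,320),(740,220),(757,100),(752,20)])
top=u([(452,150)]);cl=u([(408,269)])
def res(v):
    S=spR(v[3]);o=v[:3];n=S[:,2];r=[]
    K,R,t=c;O=-R.T@t
    for p in rim:
        d=R.T@np.linalg.solve(K,[*p,1]);X=O+d*(n@(o-O))/(n@d);r.append((np.linalg.norm(X-o)-.075)*1000)
    r+=list((proj(c,o+S@[0,0,.031])-top[0])*.8)
    r+=[(proj(c,o+S@[-.02,0,.016])-cl[0])[0]*.8]
    r+=[(v[3]+.04)/.03]
    return r
f=least_squares(res,[.672,.04,.12,-.05]);print(f.x,np.round(f.fun,1))
np.save("sp.npy",f.x)
S=spR(f.x[3]);R=Ro.from_quat(s["tool_rot"]).as_matrix()
print("tool in spindle", S.T@(s["tcp_pos"]-f.x[:3]), Ro.from_matrix(S.T@R@FLIP).as_rotvec())
a,b=cam("scene"),cam("side")
for q,p in((a,(388,368)),(b,(353,278))): print(proj(q,f.x[:3])*1.5625,p)
# wedge tips in tool frame
for px in((342.5,9),(456.5,8)):
    m=calibration("wrist")["mount"];d=m[:3,:3]@np.linalg.solve(c[0],[px[0]/1.5625,px[1]/1.5625,1]);O=m[:3,3];print(O+d*(.0045-O[2])/d[2])
E
python3 fit.py
```

```text
[ 0.66682498  0.03963592  0.1245821  -0.03951755] [ 0.1 -0.3 -0.2  0.7  0.3 -0.4 -0.5  0.  -0.1  0.1  0.4 -0.1 -0.1  0.3
 -0.  -0.4  0. ]
tool in spindle [-0.10240745  0.08381368  0.09261431] [-0.01018839  0.01739539  0.00274729]
[387.80546394 364.76993611] (388, 368)
[354.37134174 276.98360566] (353, 278)
[ 0.10893095 -0.01600399  0.0045    ]
[0.1091872  0.01492946 0.0045    ]
```

```bash
python3 - <<'E'
from h import *
v=np.load("sp.npy");S=spR(v[3])
rows(v[:3]+S@[-.113,0,.066],S@FLIP,3)
E
```

```text
[-0.0035, 0.0281, 0.0093, 0.0031, 0.0056, 0.0011, 1.0]
[-0.0035, 0.0282, 0.0092, 0.0031, 0.0056, 0.0011, 1.0]
[-0.0036, 0.0282, 0.0091, 0.0031, 0.0056, 0.0011, 1.0]
```

Emit:
apply_moves --pt "-0.0035 0.0281 0.0093 0.0031 0.0056 0.0011 1.0" --pt "-0.0035 0.0281 0.0092 0.0031 0.0056 0.0011 1.0" --pt "-0.0035 0.0281 0.0092 0.0031 0.0056 0.0011 1.0" --pt "0 0 0 0 0 0 1"

```text
t: 5.58
tcp_pos: [0.541, 0.0564, 0.1309]
tool_rot: [0.966, -0.023, 0.255, 0.02]
force: [0.2, -0.3, -0.7]
finger_gap: 0.244
gripper_force: 59.3
```

```bash
python3 - <<'E'
from h import *
s=sense();im=snapshot("wrist");np.savez("w3.npz",**{k:s[k] for k in("tcp_pos","tool_rot")})
cv2.imwrite("pics/w3raw.png",im[:,:,::-1])
cv2.imwrite("pics/w3.png",cv2.resize(im[0:180,136:376,::-1],None,fx=3.3,fy=3.3,interpolation=cv2.INTER_CUBIC))
v=np.load("sp.npy");S=spR(v[3]);c=cam("wrist",s)
R=Ro.from_quat(s["tool_rot"]).as_matrix()
print("tool in spindle", S.T@(s["tcp_pos"]-v[:3]), Ro.from_matrix(S.T@R@FLIP).as_rotvec())
for X in([0,0,.031],[-.02,-.018,.016],[-.02,.018,.016],[-.075,0,0],[-.0533,.0533,0],[-.0533,-.0533,0],[-.02,.072,0],[-.02,-.072,0]): print(X,((proj(c,v[:3]+S@X)-[136,0])*3.3).round())
E
```

```text
tool in spindle [-0.10628779  0.011793    0.06870278] [-0.03102769  0.00715559 -0.00026458]
[0, 0, 0.031] [466.  97.]
[-0.02, -0.018, 0.016] [556. 238.]
[-0.02, 0.018, 0.016] [356. 237.]
[-0.075, 0, 0] [446. 524.]
[-0.0533, 0.0533, 0] [184. 419.]
[-0.0533, -0.0533, 0] [706. 418.]
[-0.02, 0.072, 0] [ 76. 244.]
[-0.02, -0.072, 0] [814. 246.]
```

View pics/w3.png

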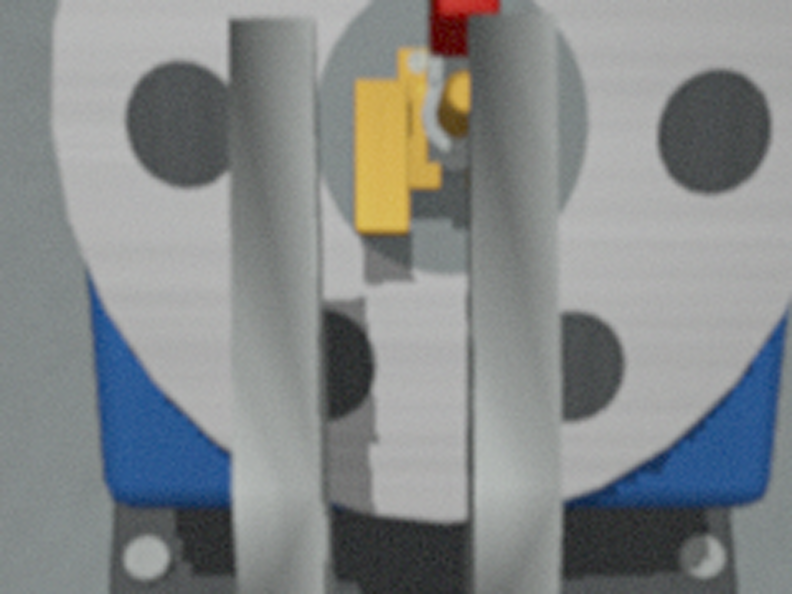

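The centred view agrees with the fit: brass end at (462,92), left wing corner at (356,234), rim bottom at (447,522). The wheel holes are at (185,122) and (715,130), so I'll check the yaw from them.

```bash
python3 - <<'E'
from h import *
v=np.load("sp.npy");S=spR(v[3]);s=np.load("w3.npz");c=cam("wrist",s);K,R,t=c;O=-R.T@t;n=S[:,2]
for p in((185,122),(715,130)):
    d=R.T@np.linalg.solve(K,[p[0]/3.3+136,p[1]/3.3,1]);print((S.T@(O+d*(n@(v[:3]-O))/(n@d)-v[:3])).round(4))
s=sense();R=Ro.from_quat(s["tool_rot"]).as_matrix();print("q",s["q"].round(3),s["qd"].round(3))
print("tool in spindle", S.T@(s["tcp_pos"]-v[:3]), Ro.from_matrix(S.T@R@FLIP).as_rotvec())
rows(v[:3]+S@[-.113,0,.066],S@FLIP,1)
E
```

```text
[ 0.0014  0.0499 -0.    ]
[ 0.0006 -0.0504 -0.    ]
q [-1.000e-01  5.160e-01  2.106e+00 -2.110e-01  2.000e-03  1.728e+00] [ 0.018 -0.005  0.008 -0.013 -0.004  0.012]
tool in spindle [-0.10648872  0.01235965  0.06896647] [-0.03050381  0.00708057  0.00061859]
[-0.0065, 0.0123, 0.0034, 0.0305, 0.0071, 0.0006, 1.0]
```

Emit:
apply_moves --pt "0 0.006 0.012 0.015 0 0 1" --pt "0 0.006 0.012 0.015 0 0 1" --pt "0 0 0 0 0 0 1"

```text
t: 6.0
tcp_pos: [0.556, 0.0545, 0.1152]
tool_rot: [0.968, -0.022, 0.25, 0.02]
force: [-0.1, 1.1, -2.5]
finger_gap: 0.247
gripper_force: 59.3
```

```bash
cat > st.py <<'E'
from h import *
v=np.load("sp.npy");v[3]=-.046;S=spR(v[3]);v[:3]+=S@[.0007,0,0];
def st():
    s=sense();R=Ro.from_quat(s["tool_rot"]).as_matrix();print("q",s["q"].round(4).tolist(),"r,z",np.hypot(*s["tcp_pos"][:2]).round(4),s["tcp_pos"][2].round(4))
    print("tool in spindle", (S.T@(s["tcp_pos"]-v[:3])).round(4), Ro.from_matrix(S.T@R@FLIP).as_rotvec().round(4),"F",s["force"].round(1),"t",s["t"])
if __name__=="__main__": st()
E
python3 st.py
```

```text
q [-0.1023, 0.5602, 2.0729, -0.1157, 0.0016, 1.6303] r,z 0.5587 0.1152
tool in spindle [-0.1018  0.0097  0.0476] [-0.0274  0.0174  0.0072] F [-0.1  1.1 -2.5] t 6.0
```

```bash
cat > kin.py <<'E'
from h import *
from scipy.optimize import least_squares
E=Ro.from_euler
def fk(q,m,s4=1,s5=1):
    h,l1,a,l2,L,d=m
    A=E("z",q[0]);B=A*E("y",q[1]);C=B*E("y",q[2]);D=C*E("z",s4*q[3])*E("y",s5*q[4]);T=D*E("z",q[5]+np.pi/2)
    return A.apply([0,d,h])+B.apply([0,0,l1])+C.apply([a,0,l2])+D.apply([0,0,L]),T.as_matrix()
data=[([-1.29652045,.52836004,1.43378673,1.06e-5,1.18139743,-.17846774],[.27326554,-.561375,.23043556],[.974487119,.224441314,-4.18e-5,-9.749e-4]),
([-.1,.516,2.106,-.211,.002,1.728],[.541,.0564,.1309],[.966,-.023,.255,.02]),
([-.1023,.5602,2.0729,-.1157,.0016,1.6303],[.556,.0545,.1152],[.968,-.022,.25,.02])]
def fit():
    f=least_squares(lambda m:np.ravel([fk(q,m)[0]-p for q,p,_ in data]),[.35,.6,0,.35,.2,.11]);return f
if __name__=="__main__":
    f=fit();print(f.x.round(4),(f.fun*1000).round(1))
    for q,p,o in data:
        for s4 in(1,-1): print(s4,(Ro.from_matrix(fk(q,f.x,s4)[1]).inv()*Ro.from_quat(o)).as_rotvec().round(3))
E
python3 kin.py
```

```text
[0.2884 0.5826 0.1163 0.3956 0.3027 0.1108] [-0.2 -0.1  0.   0.1  0.5  0.1 -0.1 -0.3 -0.1]
1 [ 0.  0. -0.]
-1 [-0.  0.  0.]
1 [-0.001 -0.     0.001]
-1 [-0.001  0.    -0.421]
1 [ 0.     0.    -0.001]
-1 [-0.     0.    -0.232]
```

```bash
cat >> kin.py <<'E'
LO=np.array([-3.08,-.75,.22,-1.43,0,-2.85]);HI=np.array([3.08,2.2,2.44,4.57,2.65,2.85])
def ik(p,R,q0,m,free=False):
    def r(q):
        P,T=fk(q,m);return np.r_[(P-p)*10,Ro.from_matrix(T.T@R).as_rotvec()]
    lo,hi=(LO,HI) if not free else (-7*np.ones(6),7*np.ones(6))
    f=least_squares(r,np.clip(q0,lo+1e-6,hi-1e-6),bounds=(lo,hi));return f.x,np.abs(f.fun).max()
E
python3 - <<'E'
from kin import *;import st
m=fit().x;v,S=st.v,st.S
for X in([-.13,0,.07],[-.13,0,.006],[-.11,0,.006],[-.09,0,.006],[-.06,0,.006],[-.06,0,.1],[.019,0,.04],[.019,0,.09]):
    for q0 in([-.1,.55,2.07,0.5,.05,1],[-.1,.55,2.07,3.,.05,-1.4]):
        q,e=ik(v[:3]+S@X,S@FLIP,q0,m);print(X,q.round(2),round(e,4))
E
```

```text
[-0.13, 0, 0.07] [-0.16  0.53  2.18  2.57  0.1  -1.1 ] 0.0
[-0.13, 0, 0.07] [-0.16  0.53  2.18  2.57  0.1  -1.1 ] 0.0
[-0.13, 0, 0.006] [-0.15  0.69  2.12  2.87  0.19 -1.4 ] 0.0
[-0.13, 0, 0.006] [-0.15  0.69  2.12  2.87  0.19 -1.4 ] 0.0
[-0.11, 0, 0.006] [-0.14  0.66  2.08  2.76  0.13 -1.27] 0.0
[-0.11, 0, 0.006] [-0.14  0.66  2.08  2.76  0.13 -1.27] 0.0
[-0.09, 0, 0.006] [-0.14  0.65  2.03  2.46  0.08 -0.97] 0.0
[-0.09, 0, 0.006] [-0.14  0.65  2.03  2.46  0.08 -0.97] 0.0
[-0.06, 0, 0.006] [-0.14  0.63  1.96  0.97  0.05  0.52] 0.0
[-0.06, 0, 0.006] [-0.14  0.63  1.96  0.97  0.05  0.52] 0.0
[-0.06, 0, 0.1] [-0.15  0.42  2.02  0.27  0.19  1.22] 0.0
[-0.06, 0, 0.1] [-0.15  0.42  2.02  0.27  0.19  1.22] 0.0
[0.019, 0, 0.04] [-0.13  0.54  1.8   0.14  0.29  1.37] 0.0
[0.019, 0, 0.04] [-0.13  0.54  1.8   0.14  0.29  1.37] 0.0
[0.019, 0, 0.09] [-0.13  0.44  1.82  0.12  0.36  1.39] 0.0
[0.019, 0, 0.09] [-0.11  0.46  1.97  2.49  0.   -0.97] 0.1945
```

```bash
python3 - <<'E'
from h import *;import st
rows(st.v[:3]+st.S@[-.05,0,.11],st.S@FLIP,4)
E
```

```text
[0.0127, 0.003, -0.0157, 0.0069, 0.0044, 0.0018, 1.0]
[0.0127, 0.0028, -0.0157, 0.0069, 0.0044, 0.0018, 1.0]
[0.0128, 0.0027, -0.0157, 0.0069, 0.0044, 0.0018, 1.0]
[0.0129, 0.0026, -0.0156, 0.0069, 0.0044, 0.0018, 1.0]
```

Emit:
apply_moves --pt "0.0127 0.003 -0.0157 0.0069 0.0044 0.0018 1" --pt "0.0127 0.003 -0.0157 0.0069 0.0044 0.0018 1" --pt "0.0128 0.0027 -0.0157 0.0069 0.0044 0.0018 1" --pt "0.0129 0.0026 -0.0157 0.0069 0.0044 0.0018 1" --pt "0 0 0 0 0 0 1"

```text
t: 6.62
tcp_pos: [0.5688, 0.0431, 0.1933]
tool_rot: [0.965, -0.023, 0.26, 0.008]
force: [0.7, -1.0, -1.5]
finger_gap: 0.242
gripper_force: 59.3
```

```bash
python3 st.py; python3 - <<'E'
from h import *;import st
rows(st.v[:3]+st.S@[-.05,0,.1],st.S@FLIP,1)
from kin import *
m=fit().x;q=sense()["q"]
for X in([-.05,0,.1],[-.06,0,.09],[-.07,0,.08],[-.08,0,.07],[-.09,0,.06],[-.1,0,.05],[-.11,0,.05],[-.12,0,.05],[-.13,0,.05]):
    q,e=ik(st.v[:3]+st.S@X,st.S@FLIP,q,m);print(X,q.round(2),round(e,4))
E
```

```text
q [-0.1438, 0.3989, 2.0024, 0.2038, 0.2206, 1.2873] r,z 0.5704 0.1933
tool in spindle [-0.0513 -0.0011  0.1086] [-0.0048 -0.0022 -0.0002] F [ 0.7 -1.  -1.5] t 6.625
[0.0013, -0.0011, 0.0086, 0.0048, -0.0022, -0.0002, 1.0]
[-0.05, 0, 0.1] [-0.14  0.42  2.    0.23  0.21  1.26] 0.0
[-0.06, 0, 0.09] [-0.14  0.44  2.02  0.3   0.17  1.19] 0.0
[-0.07, 0, 0.08] [-0.15  0.47  2.04  0.41  0.13  1.08] 0.0
[-0.08, 0, 0.07] [-0.15  0.49  2.06  0.63  0.08  0.86] 0.0
[-0.09, 0, 0.06] [-0.15  0.52  2.07  1.16  0.05  0.32] 0.0
[-0.1, 0, 0.05] [-0.15  0.55  2.09  2.03  0.06 -0.55] 0.0
[-0.11, 0, 0.05] [-0.15  0.56  2.11  2.4   0.08 -0.92] 0.0
[-0.12, 0, 0.05] [-0.15  0.57  2.14  2.61  0.1  -1.13] 0.0
[-0.13, 0, 0.05] [-0.16  0.58  2.16  2.72  0.13 -1.25] 0.0
```

Emit:
apply_moves --pt "-0.0087 -0.0011 0.0186 0.0048 -0.0022 0 1" --pt "-0.01 0 0.01 0 0 0 1" --pt "-0.01 0 0.01 0 0 0 1" --pt "-0.003 0 0.003 0 0 0 1" --pt "-0.003 0 0.003 0 0 0 1" --pt "-0.003 0 0.003 0 0 0 1" --pt "-0.003 0 0.003 0 0 0 1" --pt "-0.003 0 0.003 0 0 0 1"

```text
t: 7.62
tcp_pos: [0.5556, 0.0446, 0.1219]
tool_rot: [0.967, -0.022, 0.255, 0.006]
force: [0.7, 0.6, -2.4]
finger_gap: 0.245
gripper_force: 59.3
```

Emit:
apply_moves --pt "-0.003 0 0.003 0 0 0 1" --pt "-0.003 0 0.003 0 0 0 1" --pt "-0.005 0 0 0 0 0 1" --pt "-0.005 0 0 0 0 0 1" --pt "-0.005 0 0 0 0 0 1" --pt "-0.005 0 0 0 0 0 1" --pt "-0.005 0 0 0 0 0 1" --pt "-0.005 0 0 0 0 0 1"

```text
t: 8.62
tcp_pos: [0.5269, 0.0461, 0.0988]
tool_rot: [0.967, -0.022, 0.255, 0.006]
force: [-0.1, 0.5, -1.3]
finger_gap: 0.245
gripper_force: 59.3
```

```bash
python3 st.py; python3 - <<'E'
from h import *;import st
rows(st.v[:3]+st.S@[-.135,0,.05],st.S@FLIP,1)
E
```

```text
q [-0.1551, 0.5897, 2.1673, 2.742, 0.1387, -1.2692] r,z 0.529 0.0988
tool in spindle [-1.349e-01  1.000e-04  4.770e-02] [ 0.0002  0.0085 -0.0004] F [-0.1  0.5 -1.3] t 8.625
[-0.0002, 0.0001, -0.0023, -0.0002, 0.0085, -0.0004, 1.0]
```

Emit:
apply_moves --pt "0 0 0.012 0 0.006 0 1" --pt "0 0 0.012 0 0 0 1" --pt "0 0 0.01 0 0 0 1" --pt "0 0 0.003 0 0 0 1" --pt "0 0 0 0 0 0 1"

```text
t: 9.25
tcp_pos: [0.5471, 0.0447, 0.0676]
tool_rot: [0.966, -0.023, 0.259, 0.006]
force: [0.1, 0.8, -1.9]
finger_gap: 0.246
gripper_force: 59.3
```

```bash
python3 st.py; python3 - <<'E'
from h import *
s=sense();im=snapshot("wrist");np.savez("w4.npz",**{k:s[k] for k in("tcp_pos","tool_rot")})
b=snapshot("side")
A=cv2.resize(im[0:180,136:376,::-1],(800,600),interpolation=cv2.INTER_CUBIC)[:400]
B=cv2.resize(b[150:210,190:270,::-1],None,fx=3.3,fy=3.3,interpolation=cv2.INTER_CUBIC)
C=cv2.resize(snapshot("scene")[205:265,205:300,::-1],None,fx=3.3,fy=3.3,interpolation=cv2.INTER_CUBIC)
o=np.zeros((600,800,3),np.uint8);o[:400]=A;o[400:598,:264]=B;o[400:598,300:300+C.shape[1]]=C
cv2.imwrite("pics/w4.png",o)
E
```

```text
q [-0.1513, 0.6785, 2.1373, 2.8775, 0.2035, -1.4021] r,z 0.549 0.0676
tool in spindle [-0.133  -0.0005  0.0105] [ 0.0001 -0.0012 -0.0011] F [ 0.1  0.8 -1.9] t 9.25
```

View pics/w4.png

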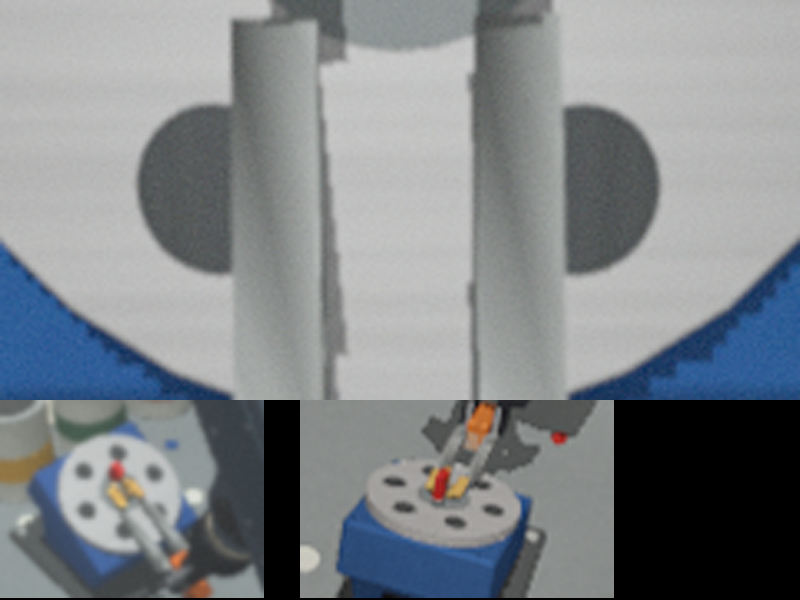

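The prongs (232–566) are centred on the holes (138–659) and parallel to them, so they straddle the axis. They are still a few mm above the face.

Emit:
apply_moves --pt "0 0 0.001 0 0 0 1" --pt "0 0 0.001 0 0 0 1" --pt "0 0 0.001 0 0 0 1" --pt "0 0 0 0 0 0 1"

```text
t: 9.9
tcp_pos: [0.5488, 0.0445, 0.0653]
tool_rot: [0.965, -0.023, 0.26, 0.006]
force: [-0.7, 0.4, -0.9]
finger_gap: 0.247
gripper_force: 59.3
```

Emit:
apply_moves --pt "0 0 0.001 0 0 0 1" --pt "0 0 0 0 0 0 1"

```text
t: 10.15
tcp_pos: [0.5493, 0.0445, 0.0644]
tool_rot: [0.965, -0.023, 0.26, 0.006]
force: [-0.8, -0.2, -1.3]
finger_gap: 0.248
gripper_force: 59.3
```

```bash
python3 st.py
```

```text
q [-0.1509, 0.6871, 2.1333, 2.8855, 0.2087, -1.4097] r,z 0.5511 0.0644
tool in spindle [-0.1326 -0.0005  0.0067] [-0.     -0.002  -0.0012] F [-0.8 -0.2 -1.3] t 10.15
```

Next I go one step at a time until it touches the face.

Emit:
apply_moves --pt "0 0 0.001 0 0 0 1" --pt "0 0 0 0 0 0 1"

```text
t: 10.4
tcp_pos: [0.5496, 0.0445, 0.0638]
tool_rot: [0.965, -0.023, 0.26, 0.006]
force: [-1.4, -0.1, 1.7]
finger_gap: 0.241
gripper_force: 59.8
```

Emit:
apply_moves --pt "0 0 0.001 0 0 0 1" --pt "0 0 0 0 0 0 1"

```text
t: 10.65
tcp_pos: [0.5498, 0.0447, 0.063]
tool_rot: [0.965, -0.022, 0.26, 0.006]
force: [-4.3, 0.9, 4.8]
finger_gap: 0.241
gripper_force: 60.1
```

Emit:
apply_moves --pt "0 0 -0.001 0 -0.002 0 1" --pt "0.005 0 0 0 0 0 1" --pt "0.005 0 0 0 0 0 1" --pt "0.005 0 0 0 0 0 1" --pt "0.005 0 0 0 0 0 1" --pt "0.005 0 0 0 0 0 1" --pt "0.005 0 0 0 0 0 1" --pt "0 0 0 0 0 0 1"

```text
t: 11.65
tcp_pos: [0.5765, 0.0431, 0.0792]
tool_rot: [0.965, -0.023, 0.26, 0.006]
force: [-3.5, -0.8, 3.3]
finger_gap: 0.246
gripper_force: 60.0
```

```bash
python3 st.py
```

```text
q [-0.1442, 0.6568, 2.0606, 2.6808, 0.1105, -1.1965] r,z 0.5781 0.0792
tool in spindle [-0.1017 -0.0006  0.0059] [-0.0001 -0.0017 -0.001 ] F [-3.5 -0.8  3.3] t 11.65
```

Emit:
apply_moves --pt "0.003 -0.0004 -0.0007 0 0 0 1" --pt "0.003 0 0 0 0 0 1" --pt "0.003 0 0 0 0 0 1" --pt "0.003 0 0 0 0 0 1" --pt "0.003 0 0 0 0 0 1" --pt "0.003 0 0 0 0 0 1" --pt "0.003 0 0 0 0 0 1"

```text
t: 12.52
tcp_pos: [0.5937, 0.0427, 0.0895]
tool_rot: [0.966, -0.023, 0.259, 0.006]
force: [-3.0, -0.1, 1.5]
finger_gap: 0.244
gripper_force: 59.4
```

```bash
python3 st.py
```

```text
q [-0.1393, 0.6399, 2.0127, 2.1789, 0.0567, -0.6885] r,z 0.5952 0.0895
tool in spindle [-0.0816 -0.0003  0.0062] [-0.0001  0.0003 -0.0013] F [-3.  -0.1  1.5] t 12.525
```

Emit:
apply_moves --pt "0.002 0 0 0 0 0 1" --pt "0.002 0 0 0 0 0 1" --pt "0.002 0 0 0 0 0 1" --pt "0.002 0 0 0 0 0 1" --pt "0.002 0 0 0 0 0 1" --pt "0.002 0 0 0 0 0 1" --pt "0.002 0 0 0 0 0 1" --pt "0.002 0 0 0 0 0 1"

```text
t: 13.52
tcp_pos: [0.6049, 0.0429, 0.096]
tool_rot: [0.966, -0.023, 0.256, 0.005]
force: [-8.3, -0.0, -1.4]
finger_gap: 0.244
gripper_force: 59.6
```

```bash
python3 st.py
```

```text
q [-0.1366, 0.6305, 1.979, 1.2474, 0.0493, 0.2468] r,z 0.6064 0.096
tool in spindle [-0.0687  0.0004  0.0063] [ 0.0019  0.0052 -0.0018] F [-8.3 -0.  -1.4] t 13.525
```

Emit:
apply_moves --pt "0.002 0 0 0 0 0 1" --pt "0.002 0 0 0 0 0 1" --pt "0.002 0 0 0 0 0 1" --pt "0.001 0 0 0 0 0 1" --pt "0.001 0 0 0 0 0 1" --pt "0 0 0 0 0 0 1"

```text
t: 14.28
tcp_pos: [0.614, 0.0423, 0.1013]
tool_rot: [0.966, -0.023, 0.258, 0.005]
force: [-2.8, 1.2, 0.6]
finger_gap: 0.245
gripper_force: 59.5
```

```bash
python3 st.py
```

```text
q [-0.1352, 0.6252, 1.9567, 0.863, 0.0608, 0.6325] r,z 0.6155 0.1013
tool in spindle [-0.0581  0.0003  0.0063] [ 0.0018  0.0016 -0.0011] F [-2.8  1.2  0.6] t 14.275
```

```bash
python3 - <<'E'
from h import *
im=snapshot("wrist");b=snapshot("side");a=snapshot("scene")
cv2.imwrite("pics/side5.png",b[:,:,::-1])
A=cv2.resize(im[0:90,176:336,::-1],(800,450),interpolation=cv2.INTER_CUBIC)[:320]
B=cv2.resize(b[155:203,197:261,::-1],None,fx=5.5,fy=5.5,interpolation=cv2.INTER_CUBIC)
C=cv2.resize(a[210:255,215:285,::-1],None,fx=6,fy=6,interpolation=cv2.INTER_CUBIC)
o=np.zeros((600,800,3),np.uint8);o[:320]=A;o[325:325+B.shape[0],:B.shape[1]]=B;o[325:325+C.shape[0],370:370+C.shape[1]]=C
cv2.imwrite("pics/v5.png",o)
E
```

```text
(no output)
```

View pics/v5.png

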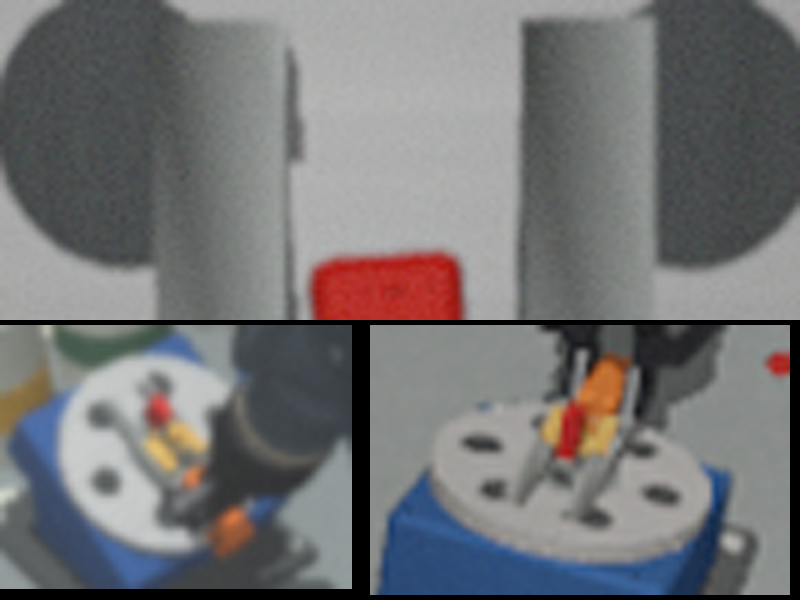

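```bash
python3 - <<'E'
from h import *;import st
b=cam("side")
i0=cv2.resize(cv2.imread("pics/side0.png"),(512,384),interpolation=cv2.INTER_AREA);i1=cv2.imread("pics/side5.png")
for i in(i0,i1):
    c=i[155:195,205:255].astype(int);m=(c[:,:,2]>110)&(c[:,:,1]<70)&(c[:,:,0]<70);y,x=np.nonzero(m);print(len(x),x.mean()+205,y.mean()+155,y.min()+155,y.max()+155)
for z in(.024,.030,.0325,.036): print(z,proj(b,st.v[:3]+st.S@[.019,0,z]))
E
```

```text
6 224.5 172.0 171 173
5 225.0 171.0 170 172
0.024 [225.50619134 170.85887244]
0.03 [225.88130802 170.26741724]
0.0325 [226.03844253 170.0196596 ]
0.036 [226.25926316 169.67148658]
```

Emit:
apply_moves --pt "0.001 0 0 0 0 0 1" --pt "0.001 0 0 0 0 0 1" --pt "0 0 0 0 0 0 1" --pt "0 0 0 0 0 0 1"

```text
t: 14.92
tcp_pos: [0.6166, 0.0416, 0.1029]
tool_rot: [0.966, -0.023, 0.259, 0.006]
force: [0.1, -0.6, -0.7]
finger_gap: 0.246
gripper_force: 59.1
```

```bash
python3 st.py
```

```text
q [-0.1349, 0.6238, 1.9514, 0.7911, 0.062, 0.7049] r,z 0.618 0.1029
tool in spindle [-0.0551 -0.0004  0.0063] [-0.0003 -0.0009 -0.0012] F [ 0.1 -0.6 -0.7] t 14.925
```

Emit:
apply_moves --pt "-0.003 0 0 0 0 0 1" --pt "-0.003 0 0 0 0 0 1" --pt "-0.003 0 0 0 0 0 1" --pt "-0.003 0 0 0 0 0 1" --pt "-0.003 0 0 0 0 0 1" --pt "-0.003 0 0 0 0 0 1" --pt "-0.003 0 0 0 0 0 1" --pt "-0.003 0 0 0 0 0 1"

```text
t: 15.92
tcp_pos: [0.5954, 0.0422, 0.0906]
tool_rot: [0.966, -0.023, 0.259, 0.007]
force: [-0.4, 0.8, -1.4]
finger_gap: 0.244
gripper_force: 59.0
```

Emit:
apply_moves --pt "-0.004 0 0 0 0 0 1" --pt "-0.005 0 0 0 0 0 1" --pt "-0.006 0 0 0 0 0 1" --pt "-0.008 0 0 0 0 0 1" --pt "-0.008 0 0 0 0 0 1" --pt "-0.01 0 0 0 0 0 1" --pt "-0.012 0 0 0 0 0 1" --pt "-0.005 0 0 0 0 0 1"

```text
t: 16.92
tcp_pos: [0.5445, 0.045, 0.0612]
tool_rot: [0.966, -0.023, 0.258, 0.006]
force: [-0.6, -0.3, -0.7]
finger_gap: 0.245
gripper_force: 59.0
```

```bash
python3 st.py
```

```text
q [-0.151, 0.6937, 2.1436, 2.9024, 0.221, -1.4268] r,z 0.5463 0.0612
tool in spindle [-0.1385 -0.0002  0.0063] [-0.0003  0.002  -0.0015] F [-0.6 -0.3 -0.7] t 16.925
```

Emit:
apply_moves --pt "0 0 -0.02 0 0 0 1" --pt "0 0 -0.022 0 0 0 1" --pt "0 0 -0.022 0 0 0 1" --pt "0.01 0 0 0 0 0 1" --pt "0.01 0 0 0 0 0 1" --pt "0.005 0 0 0 0 0 1" --pt "0.003 0 -0.003 0 0 0 1" --pt "0.003 0 -0.003 0 0 0 1"

```text
t: 17.92
tcp_pos: [0.5376, 0.0453, 0.1383]
tool_rot: [0.966, -0.023, 0.259, 0.006]
force: [0.2, 0.7, -0.9]
finger_gap: 0.247
gripper_force: 59.1
```

Emit:
apply_moves --pt "0.003 0 -0.003 0 0 0 1" --pt "0.003 0 -0.003 0 0 0 1" --pt "0.003 0 -0.003 0 0 0 1" --pt "0.003 0 -0.003 0 0 0 1" --pt "0.003 0 -0.003 0 0 0 1" --pt "0.005 0 -0.005 0 0 0 1" --pt "0.005 0 -0.005 0 0 0 1" --pt "0.008 0 -0.008 0 0 0 1"

```text
t: 18.92
tcp_pos: [0.5489, 0.0449, 0.183]
tool_rot: [0.966, -0.023, 0.258, 0.006]
force: [-0.4, 0.1, -1.8]
finger_gap: 0.244
gripper_force: 59.1
```

```bash
python3 st.py
```

```text
q [-0.15, 0.4007, 2.0561, 0.3072, 0.1727, 1.1789] r,z 0.5507 0.183
tool in spindle [-0.0738 -0.0002  0.1096] [ 0.0001  0.0011 -0.0012] F [-0.4  0.1 -1.8] t 18.925
```

```bash
python3 - <<'E'
from h import *;import st
R=Ro.from_euler("z",.42).as_matrix()@FLIP
rows(np.array([.397,.320,.15]),R,7)
E
```

```text
[-0.0227, -0.0382, -0.0076, 0.0173, -0.0733, -0.0652, 1.0]
[-0.0207, -0.0398, -0.0054, 0.0173, -0.0733, -0.0652, 1.0]
[-0.0183, -0.0411, -0.0032, 0.0173, -0.0733, -0.0652, 1.0]
[-0.0158, -0.0423, -0.0013, 0.0173, -0.0733, -0.0652, 1.0]
[-0.013, -0.0432, 0.0005, 0.0173, -0.0733, -0.0652, 1.0]
[-0.0101, -0.0439, 0.0021, 0.0173, -0.0733, -0.0652, 1.0]
[-0.007, -0.0445, 0.0035, 0.0173, -0.0733, -0.0652, 1.0]
```

Emit:
apply_moves --pt "-0.0227 -0.0382 -0.0076 0.0173 -0.0733 -0.0652 1.0" --pt "-0.0207 -0.0398 -0.0054 0.0173 -0.0733 -0.0652 1.0" --pt "-0.0183 -0.0411 -0.0032 0.0173 -0.0733 -0.0652 1.0" --pt "-0.0158 -0.0423 -0.0013 0.0173 -0.0733 -0.0652 1.0" --pt "-0.013 -0.0432 0.0005 0.0173 -0.0733 -0.0652 1.0" --pt "-0.0101 -0.0439 0.0021 0.0173 -0.0733 -0.0652 1.0" --pt "-0.007 -0.0445 0.0035 0.0173 -0.0733 -0.0652 1.0" --pt "0 0 0 0 0 0 1"

```text
t: 19.92
tcp_pos: [0.3973, 0.3224, 0.1498]
tool_rot: [0.978, 0.21, 0.001, 0.0]
force: [-0.3, 0.3, -1.1]
finger_gap: 0.25
gripper_force: 59.2
```

```bash
python3 - <<'E'
from h import *
print(sense()["q"].round(2))
R=Ro.from_euler("z",.42).as_matrix()@FLIP
rows(np.array([.397,.320,.012]),R,4)
E
```

```text
[ 0.46  0.5   1.8  -0.    0.85  1.61]
[-0.0004, 0.0005, 0.0344, 0.0001, -0.0005, 0.0009, 1.0]
[-0.0004, 0.0005, 0.0344, 0.0001, -0.0005, 0.0009, 1.0]
[-0.0003, 0.0005, 0.0344, 0.0001, -0.0005, 0.0009, 1.0]
[-0.0003, 0.0005, 0.0344, 0.0001, -0.0005, 0.0009, 1.0]
```

Emit:
apply_moves --pt "0 0 0.045 0 0 0 1" --pt "0 0 0.05 0 0 0 1" --pt "0 0 0.035 0 0 0 1" --pt "0 0 0.008 0 0 0 1" --pt "0 0 0.002 0 0 0 1" --pt "0 0 0 0 0 0 1"

```text
t: 20.68
tcp_pos: [0.3985, 0.3202, 0.0111]
tool_rot: [0.978, 0.208, 0.002, 0.0]
force: [-0.7, 0.6, -1.5]
finger_gap: 0.245
gripper_force: 59.2
```

Emit:
apply_moves --pt "0 0 0.0015 0 0 0 1" --pt "0 0 0 0 0 0 1" --pt "0 0 0 0 0 0 -0.3" --pt "0 0 0 0 0 0 -1" --pt "0 0 0 0 0 0 -1" --pt "0 0 0 0 0 0 -1" --pt "0 0 0 0 0 0 -1"

```text
t: 21.55
tcp_pos: [0.3974, 0.3199, 0.0083]
tool_rot: [0.978, 0.208, 0.0, 0.0]
force: [-0.0, -0.5, -0.5]
finger_gap: 1.003
gripper_force: 0.0
```

Emit:
apply_moves --pt "0 0 0 0 0 0 -1" --pt "0 0 -0.04 0 0 0 -1" --pt "0 0 -0.05 0 0 0 -1" --pt "0 0 -0.05 0 0 0 -1" --pt "0 0 -0.05 0 0 0 -1" --pt "0 0 0 0 0 0 -1"

```text
t: 22.3
tcp_pos: [0.3996, 0.3213, 0.2023]
tool_rot: [0.978, 0.208, 0.005, -0.001]
force: [-0.3, 0.2, -1.3]
finger_gap: 0.998
gripper_force: 0.0
```

```bash
python3 - <<'E'
from h import *;import st
print(sense()["q"].round(2))
im=snapshot("wrist");cv2.imwrite("pics/w6.png",im[:,:,::-1])
rows(st.v[:3]+st.S@[-.04,0,.12],st.S@FLIP,8,jaw=-1)
E
```

```text
[ 0.46  0.41  1.75 -0.    0.97  1.61]
[0.0059, 0.0405, -0.001, -0.0153, 0.0636, 0.0569, -1.0]
[0.0082, 0.0401, 0.0, -0.0153, 0.0636, 0.0569, -1.0]
[0.0104, 0.0395, 0.0012, -0.0153, 0.0636, 0.0569, -1.0]
[0.0125, 0.0389, 0.0026, -0.0153, 0.0636, 0.0569, -1.0]
[0.0145, 0.038, 0.004, -0.0153, 0.0636, 0.0569, -1.0]
[0.0163, 0.0371, 0.0056, -0.0153, 0.0636, 0.0569, -1.0]
[0.018, 0.036, 0.0072, -0.0153, 0.0636, 0.0569, -1.0]
[0.0195, 0.0348, 0.009, -0.0153, 0.0636, 0.0569, -1.0]
```

Emit:
apply_moves --pt "0.0059 0.0405 -0.001 -0.0153 0.0636 0.0569 -1.0" --pt "0.0082 0.0401 0.0 -0.0153 0.0636 0.0569 -1.0" --pt "0.0104 0.0395 0.0012 -0.0153 0.0636 0.0569 -1.0" --pt "0.0125 0.0389 0.0026 -0.0153 0.0636 0.0569 -1.0" --pt "0.0145 0.038 0.004 -0.0153 0.0636 0.0569 -1.0" --pt "0.0163 0.0371 0.0056 -0.0153 0.0636 0.0569 -1.0" --pt "0.018 0.036 0.0072 -0.0153 0.0636 0.0569 -1.0" --pt "0.0195 0.0348 0.009 -0.0153 0.0636 0.0569 -1.0"

```text
t: 23.35
tcp_pos: [0.5712, 0.0422, 0.2048]
tool_rot: [0.966, -0.023, 0.256, 0.007]
force: [0.8, -0.3, -0.4]
finger_gap: 1.002
gripper_force: 0.0
```

Emit:
apply_moves --pt "0 0 0 0 0 0 -1" --pt "0 0 0 0 0 0 -1"

```text
t: 23.6
tcp_pos: [0.5706, 0.0438, 0.2052]
tool_rot: [0.967, -0.022, 0.255, 0.007]
force: [-0.2, 0.5, 0.3]
finger_gap: 1.0
gripper_force: 0.0
```

```bash
python3 st.py; python3 - <<'E'
from h import *;import st
s=sense();im=snapshot("wrist");np.savez("w7.npz",**{k:s[k] for k in("tcp_pos","tool_rot")})
c=cam("wrist",s);p=proj(c,st.v[:3]+st.S@[.005,0,.03]);x0,y0=(p-[55,40]).astype(int);x0=max(x0,0);y0=max(y0,0);print("crop",x0,y0)
A=cv2.resize(im[y0:y0+80,x0:x0+110,::-1],None,fx=5,fy=5,interpolation=cv2.INTER_CUBIC)
W=cv2.imread("pics/w6.png");W=cv2.resize(W,(256,192),interpolation=cv2.INTER_AREA)
o=np.zeros((600,800,3),np.uint8);o[:A.shape[0],:A.shape[1]]=A;o[405:597,:256]=W;cv2.imwrite("pics/v7.png",o)
for X in([0,0,.0145],[0,0,.031],[.019,0,.0425],[.028,0,.0425],[.010,0,.0425]): print(X,((proj(c,st.v[:3]+st.S@X)-[x0,y0])*5).round())
E
```

```text
q [-0.1432, 0.3769, 1.9788, 0.1713, 0.2761, 1.3205] r,z 0.5723 0.2052
tool in spindle [-0.0438 -0.0002  0.118 ] [-0.0014  0.0081  0.0007] F [-0.2  0.5  0.3] t 23.6
crop 201 90
[0, 0, 0.0145] [279. 224.]
[0, 0, 0.031] [279. 236.]
[0.019, 0, 0.0425] [278. 107.]
[0.028, 0, 0.0425] [278.  38.]
[0.01, 0, 0.0425] [278. 174.]
```

View pics/v7.png

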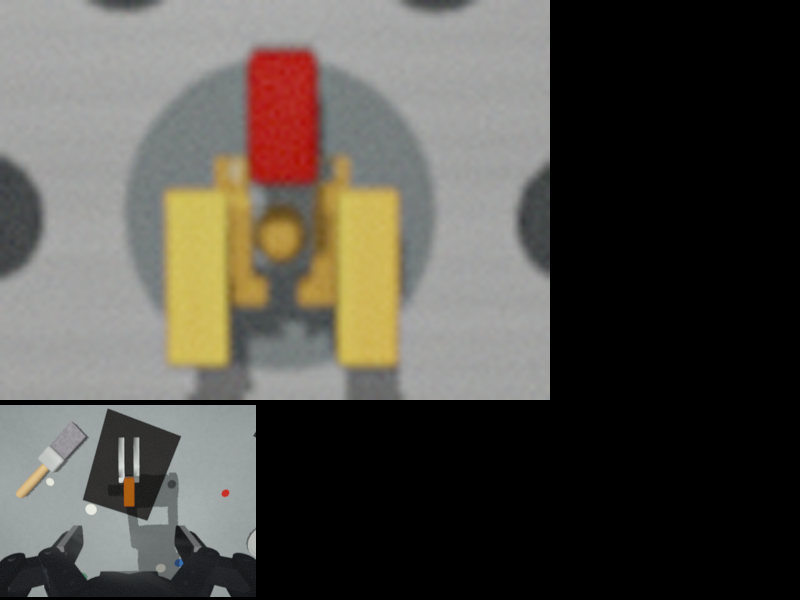

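The clip sits level on the shoulder, with the red tab at u 248–317, v 48–183, about 0.7 mm to the right of the axis and near spindle x 18 mm. The wedge lies flat on the mat.

Emit:
apply_moves --pt "0.032 0 0.01 0 0.008 0 -1" --pt "0.032 0.0005 0.02 0 0 0 -1" --pt "0 0 0.03 0 0 0 -1" --pt "0 0 0.03 0 0 0 -1" --pt "0 0 0 0 0 0 -1"

```text
t: 24.28
tcp_pos: [0.6714, 0.0397, 0.1586]
tool_rot: [0.966, -0.021, 0.258, 0.006]
force: [-0.1, -0.3, 0.2]
finger_gap: 0.996
gripper_force: 0.0
```

```bash
python3 st.py
```

```text
q [-0.124, 0.5632, 1.7835, 0.1415, 0.2758, 1.3648] r,z 0.6726 0.1586
tool in spindle [0.0203 0.0002 0.0272] [-0.0005  0.0006  0.0022] F [-0.1 -0.3  0.2] t 24.275
```

Emit:
apply_moves --pt "-0.001 0.0009 0.005 0 0 0 -1" --pt "0 0 0 0 0 0 -1" --pt "0 0 0 0 0 0 0.4" --pt "0 0 0 0 0 0 1" --pt "0 0 0 0 0 0 1" --pt "0 0 0 0 0 0 1" --pt "0 0 0 0 0 0 1" --force 30

```text
t: 25.15
tcp_pos: [0.6742, 0.0376, 0.1564]
tool_rot: [0.965, -0.022, 0.261, 0.007]
force: [0.3, 2.1, 1.7]
finger_gap: 0.109
gripper_force: 33.1
```

Emit:
apply_moves --pt "0 0 0 0 0 0 1" --pt "0 0 0 0 0 0 1"

```text
t: 25.4
tcp_pos: [0.6742, 0.0375, 0.1564]
tool_rot: [0.965, -0.022, 0.261, 0.007]
force: [-0.7, 2.1, 1.2]
finger_gap: 0.105
gripper_force: 33.2
```

```bash
python3 st.py
```

```text
q [-0.127, 0.5694, 1.7821, 0.1497, 0.2661, 1.3555] r,z 0.6753 0.1564
tool in spindle [ 0.0217 -0.0018  0.0238] [-0.0016 -0.0045  0.0007] F [-0.7  2.1  1.2] t 25.4
```

Emit:
apply_moves --pt "0 0 -0.006 0 0 0 1" --pt "0 0 -0.01 0 0 0 1" --pt "0 0 -0.015 0 0 0 1" --pt "0 0 -0.02 0 0 0 1" --pt "0 0 -0.03 0 0 0 1" --pt "0 0 0 0 0 0 1"

```text
t: 26.15
tcp_pos: [0.6332, 0.0389, 0.2289]
tool_rot: [0.965, -0.022, 0.263, 0.007]
force: [0.1, 0.0, -0.8]
finger_gap: 0.109
gripper_force: 30.8
```

```bash
python3 - <<'E'
from h import *
R=Ro.from_euler("z",0).as_matrix()@FLIP
s=sense();T=Ro.from_quat(s["tool_rot"]).as_matrix();print(s["q"].round(2))
m=np.array([.53,-.12,.24])
rows(m,Ro.from_matrix(T).as_matrix()@Ro.from_rotvec(Ro.from_matrix(T.T@R).as_rotvec()*.5).as_matrix(),5)
print()
rows(np.array([.44,-.32,.16]),R,5,m,T@Ro.from_rotvec(Ro.from_matrix(T.T@R).as_rotvec()*.5).as_matrix())
E
```

```text
[-0.13  0.41  1.82  0.11  0.39  1.39]
[-0.0154, 0.0327, -0.0115, 0.0015, -0.0531, -0.0045, 1.0]
[-0.0162, 0.0326, -0.0107, 0.0015, -0.0531, -0.0045, 1.0]
[-0.0168, 0.0325, -0.0099, 0.0015, -0.0531, -0.0045, 1.0]
[-0.0175, 0.0324, -0.009, 0.0015, -0.0531, -0.0045, 1.0]
[-0.0181, 0.0324, -0.0081, 0.0015, -0.0531, -0.0045, 1.0]

[-0.0207, 0.0403, 0.0111, 0.0015, -0.0531, -0.0045, 1.0]
[-0.0203, 0.0403, 0.0122, 0.0015, -0.0531, -0.0045, 1.0]
[-0.0198, 0.0402, 0.0132, 0.0015, -0.0531, -0.0045, 1.0]
[-0.0192, 0.0401, 0.0141, 0.0015, -0.0531, -0.0045, 1.0]
[-0.0186, 0.0401, 0.0151, 0.0015, -0.0531, -0.0045, 1.0]
```

Emit:
apply_moves --pt "-0.0154 0.0327 -0.0115 0.0015 -0.0531 -0.0045 1.0" --pt "-0.0162 0.0326 -0.0107 0.0015 -0.0531 -0.0045 1.0" --pt "-0.0168 0.0325 -0.0099 0.0015 -0.0531 -0.0045 1.0" --pt "-0.0175 0.0324 -0.009 0.0015 -0.0531 -0.0045 1.0" --pt "-0.0181 0.0324 -0.0081 0.0015 -0.0531 -0.0045 1.0"

```text
t: 26.78
tcp_pos: [0.5294, -0.1209, 0.2369]
tool_rot: [0.992, -0.011, 0.129, 0.003]
force: [0.3, -0.5, -0.8]
finger_gap: 0.108
gripper_force: 30.7
```

Emit:
apply_moves --pt "-0.0147 0.0403 0.0111 0.0015 -0.0531 -0.0045 1.0" --pt "-0.0143 0.0403 0.0122 0.0015 -0.0531 -0.0045 1.0" --pt "-0.0138 0.0402 0.0132 0.0015 -0.0531 -0.0045 1.0" --pt "-0.0132 0.0401 0.0141 0.0015 -0.0531 -0.0045 1.0" --pt "-0.0126 0.0401 0.0151 0.0015 -0.0531 -0.0045 1.0" --pt "0 0 0 0 0 0 1"

```text
t: 27.52
tcp_pos: [0.4693, -0.323, 0.1601]
tool_rot: [1.0, -0.001, -0.002, -0.001]
force: [0.6, 0.7, 0.0]
finger_gap: 0.107
gripper_force: 30.7
```

```bash
python3 - <<'E'
from h import *
cv2.imwrite("pics/w8.png",snapshot("wrist")[:,:,::-1])
rows(np.array([.470,-.321,.024]),FLIP,4)
E
```

```text
[0.0003, 0.0001, 0.0342, -0.0006, 0.0011, -0.0005, 1.0]
[0.0003, 0.0001, 0.0342, -0.0006, 0.0011, -0.0005, 1.0]
[0.0003, 0.0, 0.0342, -0.0006, 0.0011, -0.0005, 1.0]
[0.0002, 0.0, 0.0342, -0.0006, 0.0011, -0.0005, 1.0]
```

View pics/w8.png

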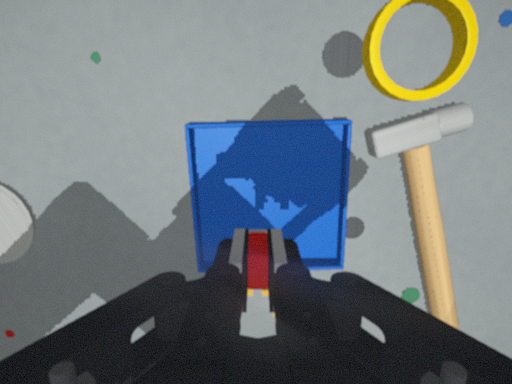

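Emit:
apply_moves --pt "0 0 0.04 0 0 0 1" --pt "0 0 0.04 0 0 0 1" --pt "0 0 0.04 0 0 0 1" --pt "0 0 0.014 0 0 0 1" --pt "0 0 0.005 0 0 0 1" --pt "0 0 0 0 0 0 1"

```text
t: 28.32
tcp_pos: [0.4701, -0.3201, 0.0241]
tool_rot: [1.0, 0.0, -0.001, 0.0]
force: [0.5, -0.5, 0.4]
finger_gap: 0.106
gripper_force: 30.7
```

Emit:
apply_moves --pt "0 0.004 0.004 0 0 0 1" --pt "0 0.003 0.004 0 0 0 1" --pt "0 0 0 0 0 0 1"

```text
t: 28.7
tcp_pos: [0.4694, -0.3274, 0.0152]
tool_rot: [1.0, -0.0, -0.002, -0.0]
force: [-0.2, 0.3, 0.2]
finger_gap: 0.109
gripper_force: 30.7
```

Emit:
apply_moves --pt "0 0 0.002 0 0 0 1" --pt "0 0 0 0 0 0 0.3" --pt "0 0 0 0 0 0 0.3" --pt "0 0 0 0 0 0 0.3" --pt "0 0 0 0 0 0 0.3"

```text
t: 29.32
tcp_pos: [0.4694, -0.3269, 0.0131]
tool_rot: [1.0, 0.0, -0.002, -0.0]
force: [-0.9, 0.8, -0.8]
finger_gap: 0.35
gripper_force: 0.0
```

Emit:
apply_moves --pt "0 0 -0.02 0 0 0 0.3" --pt "0 0 -0.04 0 0 0 0.3" --pt "0 0 -0.05 0 0 0 0.3" --pt "0 0 -0.05 0 0 0 0.3" --pt "0 0 0 0 0 0 0.3" --pt "0 0 0 0 0 0 0.3"

```text
t: 30.08
tcp_pos: [0.4694, -0.3265, 0.1728]
tool_rot: [1.0, 0.0, -0.002, -0.001]
force: [0.2, -0.4, -0.0]
finger_gap: 0.349
gripper_force: 0.0
```

```bash
python3 - <<'E'
from h import *
s=sense();im=snapshot("wrist");c=cam("wrist",s);cv2.imwrite("pics/w9.png",im[:,:,::-1])
i=im.astype(int);m=(i[:,:,0]>110)&(i[:,:,1]<60)&(i[:,:,2]<60);n,_,stt,ce=cv2.connectedComponentsWithStats(m.astype(np.uint8))
for k in range(1,n):
    if stt[k][4]>30: print("red",stt[k],onz(c,ce[k],.03).round(3))
m=(i[:,:,0]>140)&(i[:,:,1]>100)&(i[:,:,2]<90);n,_,stt,ce=cv2.connectedComponentsWithStats(m.astype(np.uint8))
for k in range(1,n):
    if stt[k][4]>30: print("brass",stt[k],onz(c,ce[k],.012).round(3))
E
```

```text
red [254 168   9  22 168] [ 0.468 -0.328  0.03 ]
red [ 10 322   8   7  39] [ 0.301 -0.057  0.03 ]
brass [ 360    0  104  101 2886] [ 0.583 -0.465  0.012]
brass [264 184  12  14  88] [ 0.451 -0.339  0.012]
brass [242 199   8  14  89] [ 0.433 -0.314  0.012]
brass [407 224  17  74 101] [ 0.373 -0.498  0.012]
```

```bash
python3 -c "
from station import *
print(sign_off())"
```

```text
the job is handed in; nothing more can be done
None
```

The job is handed in: the wedge freed the clip and is back flat on the mat, and the last wrist picture put the clip in the blue dish; no verdict came back from the hand-in.

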